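# Index the sample bottle to the third click and hold it at the reader

## Robot

A 7-joint arm with a two-finger parallel gripper is mounted at the origin on the work surface; the furniture and walls round the work are solid. World frame = base frame: x ahead of the robot, y to its left, z up, the work surface at z = 0. Lengths are in m, angles in rad, forces in N, time in s.
With the tool pointing down it reaches from about 0.4 to 0.85 m from the base axis. Payload 10.4 kg.
Tool frame: the origin (TCP) lies at the very end of the fingers, on their centre line; the grasp point (between the pads) lies 19 mm behind it; x points along the fingers, z is the direction in which the jaws open and shut, and the axes are right-handed (so a half turn about x gives the same grasp; the last joint's range is limited). The gripper opens to 85 mm and grips with 20 to 120 N. Pads are 22 mm wide; open, the fingers measure 114 mm over their backs; the gripper's body (76 mm by 85 mm) begins 54 mm behind the grasp point. The pads swing forward as they close: fully open they stand 13 mm farther back than shut.
Start: joints at [1.116, 0.332, -0.065, 1.46, 0.022, 1.35, -0.088], TCP at [0.262, -0.568, 0.231] pointing down, gripper open.
Joint ranges: [-2.6, 2.6], [-0.5, 2.12], [-1.47, 1.34], [0.16, 2.42], [-1.27, 4.41], [0.06, 2.06], [-2.6, 2.6]. Speed limits (rad/s): [2.22, 2.22, 2.79, 2.79, 3.14, 3.14, 3.14].

## Interface

Orientations are given as a unit quaternion [x, y, z, w].
In Python, from workcell import get_obs, camera, camera_info, hand_in gives the robot as it stands.
- The arm moves only by the tool move_arm, never from a script. Its argument "motion" is text: rows parted by semicolons, each of 4 numbers parted by spaces: the shift along the world's x, y, z in m, then the turn about the world's z in rad. In form: tx ty tz spin; .... A call has 1 to 10 rows; each row is the pose to reach, as a shift and turn from the pose commanded when the call began; what a row does not reach only later rows make up. A row lasts 1/8 s, in which the tool goes at most 62.5 mm and 10.7 degrees, less where a joint would pass 70% of its speed; a pose out of reach is approached as far as the arm can. A call with a gripper value outside its range is refused whole. "grip" is the opening, from 0 (shut) to 1 (fully open), set as the call begins (left out, the last holds). The fingers move at their own pace and stop on an object; "force" is the grip in N (left out, the last holds). Time passes only in rows, so rows that repeat a pose let the fingers close. It gives the time, the measured TCP pose, the force and the opening at its end, in the units of the state.
- get_obs(): the state, without advancing time (a new reading comes with each control period).
- camera(name): name is "side" or "top" or "wrist"; returns (picture, depth): 480x640x3 uint8, red, green, blue; 480x640 float32, m along the optical axis (not along the pixel's ray), 0 where there is no reading.
- camera_info(name): a dict with "camera_matrix" (3x3 intrinsics, pixels), "eye" and "attitude" of the camera in the world. Camera axes: x right, y up, looking along -z (the intrinsics and any distortion apply to the point x, -y, -z); pixel columns grow to the right and rows downward; lengths in m; the calibration is good to about 2 mm. A picture is of the moment at which its call begins: read the wrist's pose just before it. camera_info takes no time and is no camera call; for the wrist camera it gives the pose at the moment of the call.
- hand_in(): hands the job in, once; it reports no verdict.
The state is a dict: "clock": time; "joint_pos": joint angles; "joint_velocities": joint speeds; "tau": joint torques, N m; "position": TCP position; "ee_rot": TCP orientation; "ft_force": force on the tool from outside, world axes, zero at the start; "torque": the same for the moment, N m; "grip_width": opening from 0.0 (shut) to 1.0 (fully open).
Only numpy, scipy, OpenCV 4.12 (cv2) and the standard library are available. Lean on these libraries where they do the work, as an engineer would, in place of code of your own. Each camera call takes 0.05 s, during which the arm holds its last target.

## Task

Stand the shortest of the three screw-capped bottles upright and centred on the small raised post of the indexing stage (set it down, do not drop it) and let go of it. Then grip the stage's knob and turn it clockwise to exactly the third click, not beyond, which swings the bottle round to the reader, and finish while still holding the knob there: it springs back if released. Leave the other bottles and the plain cup where they are.

Things in the scene. Friction and masses are not known exactly. Their poses are not given: they have to be found in the camera images.
- short_bottle: The sample bottle: the shortest of three screw-capped bottles, 82 mm high; round body 38 mm in diameter up to 66 mm, then a screw cap 26 mm in diameter; 0.13 to 0.27 kg. Origin: centre of its underside, z up. It starts upright on the table; the three bottles swap places.
- wide_bottle: Bystander bottle of the same kind, 52 mm in diameter, 106 mm high, standing on the table. Origin: centre of its underside.
- tall_bottle: Bystander bottle, 48 mm in diameter, 101 mm high, standing on the table. Origin: centre of its underside.
- cup: Bystander: empty open plain cup, 54 mm in diameter, 52 mm high, 20 g. Origin: centre of its underside.
- stage: The indexing stage, a fixed grey box 107 x 250 mm (its x and y), top face 45 mm above the table. Origin: middle of its underside; x points away from the robot at yaw 0, z up. The knob's axis is at (0, -75 mm); the axis of a flat round carousel, 100 mm in diameter, is at (0, +70 mm). A fixed reader pillar, 22 x 32 mm, its top 140 mm above the table, stands at (-77, +95 mm), on a foot of the box.
- post_top (a point): Centre of the top of the raised post that the bottle stands on: a flat rubber-faced pad 30 mm in diameter on an 18 mm stem, top 86 mm above the table and 34 mm above the carousel. It sits 35 mm from the carousel's axis, at stage (0, +105 mm) at the start, and is carried round with the carousel.
- knob_bar: The knob: a black disc 48 mm in diameter carrying an upright grip bar 14 mm thick, 42 mm long, 38 mm high, from 60 to 98 mm above the table. Origin: on the knob's axis, 51 mm above the table; x runs along the bar's length, y across its 14 mm thickness. At the start the bar lies along the stage's x.
- knob_grip (a point): Point on the knob's axis at 82 mm above the table, the height to grip the bar.
- lens (a point): Centre of the lens on the reader pillar, 115 mm above the table, facing the carousel's axis; at the third click the post is straight in front of it.
- index_knob (a joint): Knob angle in rad, 0 at rest, growing clockwise seen from above, limit 2.09. Clicks every 24 degrees: 0.419, 0.838, third 1.257. Resisting torque: return spring 0.06 to 0.09 N m plus a click ripple of 0.05 N m either way, stiff on leaving a click, easing as it drops into the next. Released, it springs back to 0. The carousel is geared 1:1 and turns the opposite way (anticlockwise from above).

How it is judged:
On the way, in this order (a step that is already met when the one before it is completed fails the run):
1. the short bottle stands upright and centred on the post, let go, with the knob still at rest (horizontal distance between short_bottle and post_top below 0.009 m and z of short_bottle in the frame of post_top between -0.004 and 0.004 m and angle between short_bottle's own z axis and vertical below 0.1 rad and contact force between the fingers and short_bottle below 0.1 N and value of joint index_knob below 0.2 rad), for 0.2 s.
2. the fingers hold the knob at its third click (value of joint index_knob between 1.107 and 1.407 rad and contact force between the fingers and knob_bar above 1 N), for 0.3 s.
At the end, for the whole second after the job is handed in: The fingers hold the knob (over 1 N) still at its third click (1.257 rad, within 0.15 rad), and the short bottle stands free, upright (within 0.1 rad) and at rest on the post, its axis within 10 mm of the post's centre (all of step 2 and velocity of joint index_knob between -0.1 and 0.1 rad/s and horizontal distance between short_bottle and post_top below 0.01 m and z of short_bottle in the frame of post_top between -0.004 and 0.004 m and angle between short_bottle's own z axis and vertical below 0.1 rad and linear speed of short_bottle below 0.03 m/s and contact force between each of the arm, the fingers and short_bottle below 0.1 N); the arm keeps its last pose, push and grip.
It fails at once if the knob is turned past the third click (value of joint index_knob above 1.48 rad).
It fails at once if the short bottle is dropped or knocked over (angle between short_bottle's own z axis and vertical above 0.9 rad or (linear speed of short_bottle above 0.45 m/s and contact force between the fingers and short_bottle below 0.05 N)).
It fails at once if another bottle or the cup is moved by more than 25 mm or tipped (distance of any of wide_bottle, tall_bottle, cup from where it was at the start of the episode above 0.025 m or angle between any of wide_bottle, tall_bottle, cup's own z axis and vertical above 0.4 rad).
It also fails if it takes over 51 s, if anything falls off the work surface, if the arm or the gripper's body presses on something with over 40 N, if the wrist force passes 120 N, or if a joint passes its speed limit or range.

## Working session

There is one attempt and no reset: what is moved stays moved. The work goes in short steps, Python scripts to look and compute and a tool call to move; the robot and the scene stay as the last step left them, time stands still between calls to the robot, and variables do not carry over. Pictures are saved under pics/ and viewed, and the job is handed in when it is done.

Besides the shell and the picture viewer there is one more tool, called after "Emit:" by a JSON object that holds its "method" and its "body". move_arm: Moves the arm, as the interface text tells. Its arguments: {"type":"object","properties":{"motion":{"type":"string"},"grip":{"type":"number"},"force":{"type":"number"}},"required":["motion"]}

```bash
mkdir -p pics; ls; cat > h.py <<'E'
import numpy as np, cv2
from workcell import get_obs, camera, camera_info, hand_in
def R(att):
    from scipy.spatial.transform import Rotation as r
    a=np.array(att,float)
    return a if a.shape==(3,3) else r.from_quat(a).as_matrix()
def cloud(name,info,d):
    K=np.array(info["camera_matrix"]);h,w=d.shape
    u,v=np.meshgrid(np.arange(w),np.arange(h))
    p=np.stack([(u-K[0,2])/K[0,0]*d,-(v-K[1,2])/K[1,1]*d,-d],-1)
    P=p@R(info["attitude"]).T+np.array(info["eye"])
    P[d<=0]=np.nan
    return P
E
python3 - <<'E'
from h import *
o=get_obs();print(o)
for n in ["top","side","wrist"]:
    i=camera_info(n);print(n,i)
    im,d=camera(n);cv2.imwrite(f"pics/{n}0.png",im[...,::-1]);np.savez(f"{n}0.npz",im=im,P=cloud(n,i,d),d=d)
E
```

```text
pics
{'clock': 0.0, 'joint_pos': array([ 1.11638427,  0.33286638, -0.06467751,  1.46096745,  0.02159864,
        1.34989973, -0.08852362]), 'joint_velocities': array([-8.13346359e-04, -8.22745864e-05,  1.40085895e-03,  6.45942779e-04,
        1.00950370e-03,  2.76528963e-04,  3.83740778e-04]), 'tau': array([-1.80483057e-04, -6.25446224e+01,  4.87454468e-02, -3.91600406e+01,
        1.61217770e-02,  1.00009743e-02,  1.08142709e-05]), 'position': array([ 0.26139381, -0.56728703,  0.23050683]), 'ee_rot': array([ 0.38153512,  0.59594699, -0.38102895,  0.59505889]), 'ft_force': array([-0.40242192,  0.45887918, -0.40072878]), 'torque': array([-0.01013637,  0.07335761,  0.03389493]), 'grip_width': 0.9997283615023423}
top {'camera_matrix': array([[488.4432203 ,   0.        , 325.41833046],
       [  0.        , 488.4432203 , 238.03495242],
       [  0.        ,   0.        ,   1.        ]]), 'eye': array([0.21463059, 0.08285832, 1.17004864]), 'attitude': array([ 0.05752754, -0.06379573, -0.69355715,  0.71526161])}
side {'camera_matrix': array([[439.79900022,   0.        , 322.40406782],
       [  0.        , 439.79900022, 246.92662752],
       [  0.        ,   0.        ,   1.        ]]), 'eye': array([-0.38133619,  0.65418752,  0.59794418]), 'attitude': array([-0.23705216,  0.46177684,  0.76252255, -0.38617066])}
wrist {'camera_matrix': array([[386.37198731,   0.        , 322.90477097],
       [  0.        , 386.37198731, 240.95176066],
       [  0.        ,   0.        ,   1.        ]]), 'eye': array([ 0.33587552, -0.53272881,  0.37239638]), 'attitude': array([-0.13596863,  0.08743559, -0.53182594,  0.83128137])}
```

View pics/top0.png

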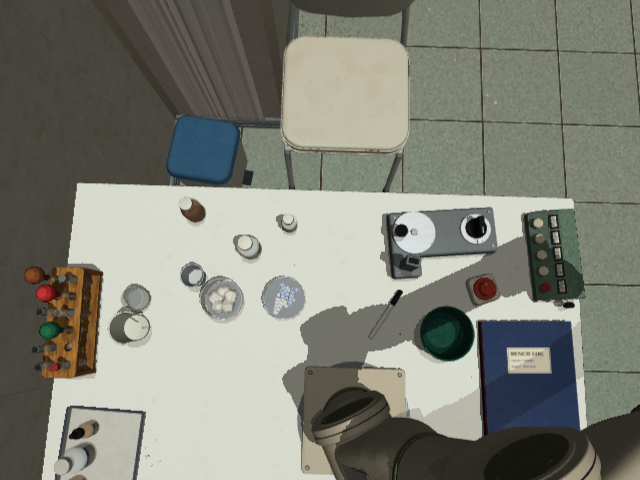

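View pics/side0.png

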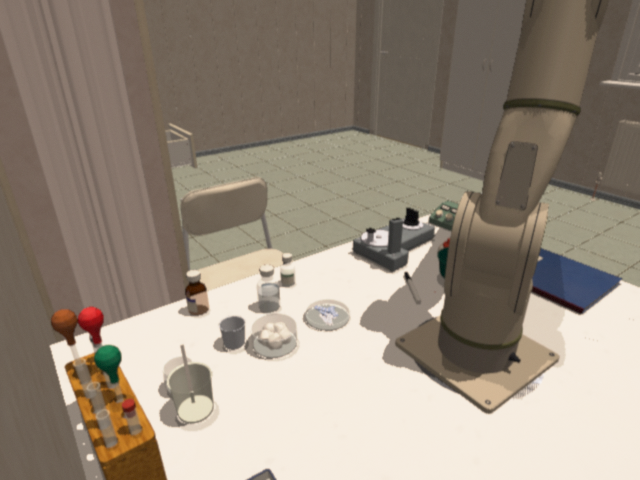

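View pics/wrist0.png

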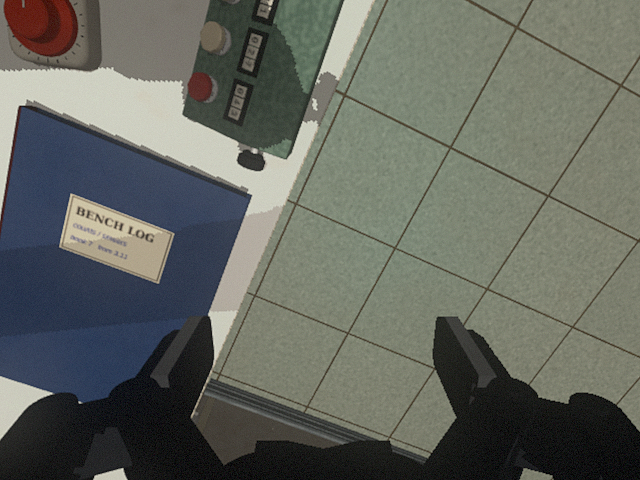

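The top view shows three bottles: brown at (192,208), clear at (248,245) and the smallest at (289,222). The cup is at (193,275). On the stage, the post is near (401,231) and the knob near (477,228). Next I'll measure them from the depth data.

```bash
cat > m.py <<'E'
from h import *
T=np.load("top0.npz");P=T["P"]
S=np.load("side0.npz")["P"]
def show(n,u0,u1,v0,v1,P=P):
    q=P[v0:v1,u0:u1].reshape(-1,3);q=q[np.isfinite(q).all(1)];q=q[q[:,2]>0.02]
    print(n,len(q),"max z",np.round(np.percentile(q[:,2],[90,99,100]),4) if len(q) else '')
    if len(q):
        t=q[q[:,2]>np.percentile(q[:,2],98)-0.008]
        print("   top c",np.round((t.min(0)+t.max(0))/2,4),"mean",t.mean(0).round(4),"ext",np.ptp(t,axis=0).round(3),len(t))
show("brown",175,210,192,225);show("clear",232,263,230,262);show("small",277,303,210,235)
show("cup",178,210,260,290)
show("post",390,414,222,245);show("knob",460,495,210,245);show("pillar",398,424,250,275)
print("table z",np.nanmedian(P[300:350,220:280,2]))
# stage top: z approx 0.045
m=(abs(P[...,2]-0.045)<0.006);m[:, :370]=0;m[:,510:]=0;m[:195]=0;m[290:]=0
q=P[m][:,:2].astype(np.float32);print(cv2.minAreaRect(q))
m8=m.astype(np.uint8)*255;cv2.imwrite("pics/m.png",m8)
x=T["im"][185:300,160:520,::-1];cv2.imwrite("pics/crop.png",cv2.resize(x,(792,253),interpolation=cv2.INTER_CUBIC))
E
python3 m.py
```

```text
brown 458 max z [0.103  0.1057 0.1071]
   top c [0.4689 0.3926 0.1023] mean [0.4681 0.3922 0.102 ] ext [0.03  0.029 0.009] 143
clear 470 max z [0.1083 0.1108 0.112 ]
   top c [0.3835 0.2538 0.1072] mean [0.3835 0.254  0.1071] ext [0.03  0.029 0.01 ] 165
small 241 max z [0.085  0.0872 0.0883]
   top c [0.4448 0.1625 0.0836] mean [0.4449 0.1632 0.0834] ext [0.024 0.023 0.009] 92
cup 260 max z [0.0538 0.0573 0.0584]
   top c [0.3121 0.3789 0.0535] mean [0.3128 0.3833 0.0525] ext [0.053 0.055 0.01 ] 101
post 551 max z [0.0877 0.091  0.0925]
   top c [ 0.4247 -0.0941  0.0875] mean [ 0.4249 -0.0945  0.0874] ext [0.028 0.028 0.01 ] 132
knob 1205 max z [0.0939 0.1013 0.1043]
   top c [ 0.4419 -0.2734  0.0986] mean [ 0.4411 -0.2729  0.0985] ext [0.043 0.016 0.011] 126
pillar 598 max z [0.1418 0.1445 0.1477]
   top c [ 0.3497 -0.1124  0.142 ] mean [ 0.3491 -0.1112  0.1413] ext [0.026 0.033 0.011] 150
table z 0.0018684989631800875
((0.39051103591918945, -0.20332270860671997), (0.19361798465251923, 0.251202791929245), 4.986561298370361)
```

```bash
python3 - <<'E'
from h import *
T=np.load("top0.npz");x=T["im"][195:290,370:510,::-1];cv2.imwrite("pics/stage.png",cv2.resize(x,(784,532),interpolation=cv2.INTER_CUBIC))
E
```

```text
(no output)
```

View pics/stage.png

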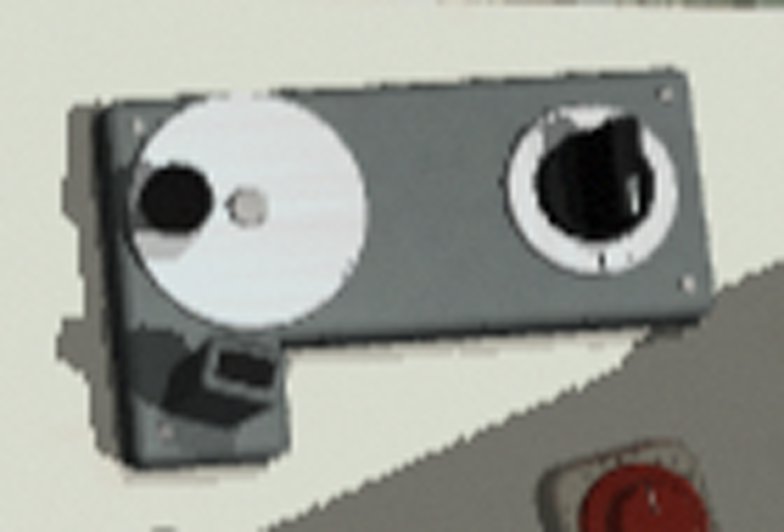

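View pics/m.png

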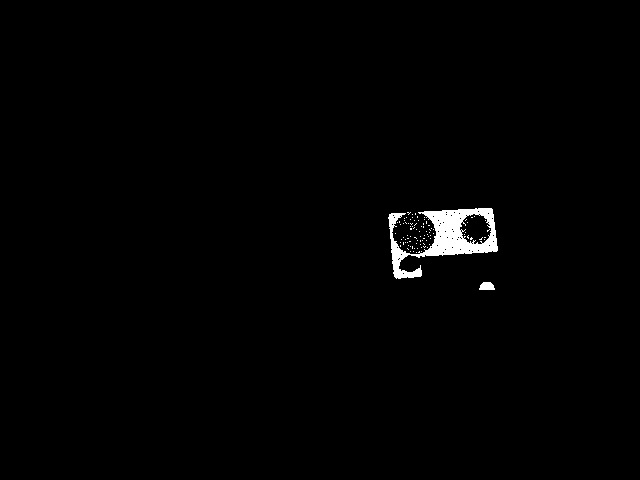

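The bottle heights come out as 82/101/106 mm, with about +3 mm of bias. The short bottle is at (0.445, 0.163), the post at (0.425, −0.094) and the knob at (0.4415, −0.273). Knob to post measures 0.1795 m against a true 0.180 m, and the stage yaw is about 5.1°. The jaw direction is now at −65°, so a −20° turn lines it up with the stage's y axis.

Emit:
{"method": "move_arm", "body": {"motion": "0.02 0.055 0 -0.04; 0.045 0.11 0 -0.08; 0.075 0.16 0 -0.12; 0.105 0.212 0 -0.16; 0.135 0.262 0 -0.2; 0.16 0.315 0 -0.24; 0.178 0.37 0 -0.28; 0.184 0.43 0 -0.32; 0.184 0.49 0 -0.344; 0.184 0.55 0 -0.344", "grip": 1}}

```text
clock: 1.4
position: [0.4452, -0.0157, 0.2313]
ee_rot: [0.478, 0.521, -0.478, 0.522]
ft_force: [0.6, 0.2, 0.6]
grip_width: 1.002
```

Emit:
{"method": "move_arm", "body": {"motion": "0 0.06 0 0; 0 0.12 0 0; 0 0.18 0 0; 0 0.18 0 0; 0 0.18 0 0"}}

```text
clock: 2.02
position: [0.4455, 0.1619, 0.2311]
ee_rot: [0.477, 0.521, -0.478, 0.521]
ft_force: [1.2, -0.4, 0.0]
grip_width: 0.996
```

```bash
python3 - <<'E'
from h import *
o=get_obs();print(o["clock"],o["position"],R(o["ee_rot"])[:,2],o["joint_pos"])
i=camera_info("wrist");print(i["eye"]);im,d=camera("wrist");cv2.imwrite("pics/w1.png",im[...,::-1]);np.savez("w1.npz",im=im,P=cloud("w",i,d))
E
```

```text
2.025 [0.44550865 0.16185087 0.23105332] [ 8.77779483e-02 -9.96139947e-01  4.87150581e-04] [ 0.30752731  0.04505891 -0.76124526  1.80986367  0.03250435  1.29996446
 -1.94483785]
[0.52721798 0.16943347 0.37280555]
```

View pics/w1.png

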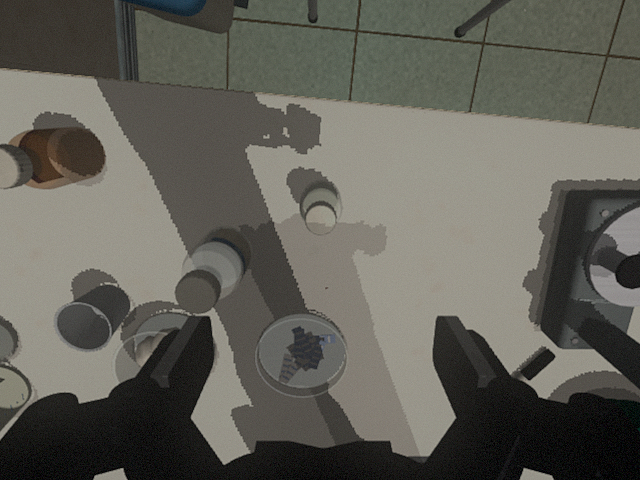

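```bash
python3 - <<'E'
from h import *
P=np.load("w1.npz")["P"]
for n,(u0,u1,v0,v1,zl,zh) in {"small":(295,350,170,245,.074,.095),"clear":(165,260,220,320,.09,.12),"petri":(255,350,310,400,.0,.03)}.items():
    q=P[v0:v1,u0:u1].reshape(-1,3);q=q[np.isfinite(q).all(1)]
    print(n,"max",q[:,2].max(),np.median(q[:,2]))
    t=q[(q[:,2]>zl)&(q[:,2]<zh)]
    if len(t):print(len(t),t.mean(0),(t.min(0)+t.max(0))/2,np.ptp(t,axis=0))
q=P[195:240,300:342]
print(q[::6,20])
E
```

```text
small max 0.08280106410019844 -0.00016253018189571478
795 [0.44756041 0.16462038 0.08070691] [0.44672812 0.16452666 0.07841739] [0.02538988 0.02539606 0.00876734]
clear max 0.2511578639332716 0.002655372484787033
1555 [0.38779881 0.25397097 0.10320145] [0.38557561 0.25532326 0.09857081] [0.0319249  0.03220786 0.01710553]
petri max 0.017825991187614965 0.0019755798571581273
6376 [0.26936059 0.17071445 0.00554736] [0.26264082 0.16701021 0.00891397] [0.1238267  0.11309284 0.01782404]
[[ 0.46004799  0.16575978  0.05234023]
 [ 0.45837078  0.1655139   0.06764438]
 [ 0.45641461  0.1652637   0.07996339]
 [ 0.45193352  0.16486945  0.08113638]
 [ 0.44704446  0.16444958  0.08086178]
 [ 0.44216595  0.16402906  0.0808255 ]
 [ 0.4372106   0.16360244  0.08070781]
 [ 0.40580868  0.16143166 -0.00057263]]
```

The wrist camera puts the cap at (0.447, 0.1645), 25 mm across and 81 mm high. That matches the short bottle and agrees with the top camera to 2 mm. I'll descend and grip.

Emit:
{"method": "move_arm", "body": {"motion": "0.0015 0.0025 -0.05 0; 0.0015 0.0025 -0.1 0; 0.0015 0.0025 -0.14 0; 0.0015 0.0025 -0.17 0; 0.0015 0.0025 -0.195 0; 0.0015 0.0025 -0.207 0; 0.0015 0.0025 -0.207 0; 0.0015 0.0025 -0.207 0"}}

```text
clock: 3.08
position: [0.4478, 0.1647, 0.0252]
ee_rot: [0.478, 0.521, -0.477, 0.522]
ft_force: [-0.2, -0.2, -0.7]
grip_width: 0.999
```

Emit:
{"method": "move_arm", "body": {"motion": "0 0 0 0; 0 0 0 0; 0 0 0 0; 0 0 0 0; 0 0 0 0; 0 0 0 0; 0 0 0 0; 0 0 0 0", "grip": 0.2, "force": 40}}

```text
clock: 4.08
position: [0.4473, 0.1649, 0.0247]
ee_rot: [0.478, 0.521, -0.478, 0.522]
ft_force: [-1.4, -1.1, 6.5]
grip_width: 0.434
```

The opening is 37 mm, so the bottle is held. I'll lift it and measure.

Emit:
{"method": "move_arm", "body": {"motion": "0 0 0.02 0; 0 0 0.06 0; 0 0 0.11 0; 0 0 0.15 0; 0 0 0.18 0; 0 0 0.18 0; 0 0 0.18 0"}}

```text
clock: 4.95
position: [0.4466, 0.1645, 0.2033]
ee_rot: [0.477, 0.522, -0.478, 0.521]
ft_force: [0.1, -0.5, -2.6]
grip_width: 0.437
```

```bash
python3 - <<'E'
from h import *
o=get_obs();print(o["clock"],o["position"],o["ft_force"],o["grip_width"])
i=camera_info("wrist");im,d=camera("wrist");cv2.imwrite("pics/w2.png",im[...,::-1]);P=cloud("w",i,d);np.savez("w2.npz",im=im,P=P)
i=camera_info("side");im,d=camera("side");cv2.imwrite("pics/s2.png",im[100:400,150:550,::-1]);np.savez("s2.npz",im=im,P=cloud("s",i,d))
E
```

```text
4.95 [0.44656192 0.16452816 0.20326379] [ 0.13244811 -0.49282565 -2.58622515] 0.4371745952467241
```

View pics/w2.png

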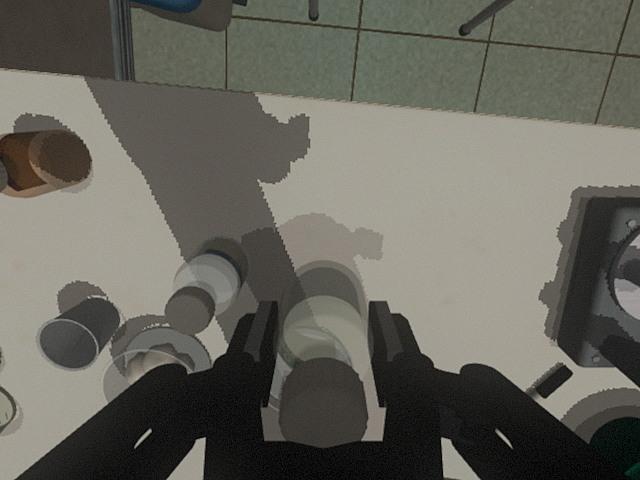

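View pics/s2.png

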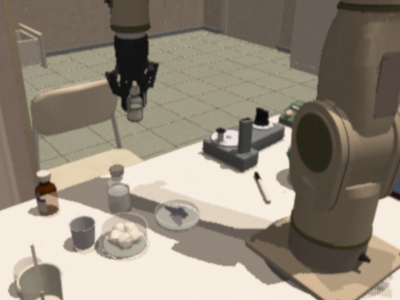

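The bottle hangs upright between the pads, with its cap at pixel (322,405). I'll measure its pose in the hand from the depth data.

```bash
python3 - <<'E'
from h import *
P=np.load("w2.npz")["P"]
q=P[355:445,275:375].reshape(-1,3);q=q[np.isfinite(q).all(1)]
print(np.histogram(q[:,2],bins=np.arange(0.1,0.3,0.005)))
t=q[(abs(q[:,2]-np.median(q[:,2]))<.02)];
m=np.median(t[:,2]);print(m)
t=q[abs(q[:,2]-m)<.004]
print(t.mean(0),(t.min(0)+t.max(0))/2,np.ptp(t,axis=0));A=np.c_[t[:,:2],np.ones(len(t))];print("tilt",np.linalg.lstsq(A,t[:,2],rcond=None)[0][:2])
P=np.load("s2.npz")["P"]
m=(abs(P[...,0]-.447)<.04)&(abs(P[...,1]-.1645)<.03)&(P[...,2]>.15)&(P[...,2]<.27)
t=P[m];print(len(t));
for z in np.arange(.15,.27,.01):
    s=t[abs(t[:,2]-z)<.005]
    if len(s):print(round(z,3),len(s),s.min(0).round(3),s.max(0).round(3))
E
```

```text
(array([   0,    0,    0,    0,    0,    0,    0,    0,    0,    0,    0,
          0,    0,    0,    0,    0,    0,    0,    0,    0,    0,    0,
          0,    8,   33,  295,  451,  190,  121,  766,  915, 4105,  745,
          0,   39,  213,    0,    0,    0]), array([0.1  , 0.105, 0.11 , 0.115, 0.12 , 0.125, 0.13 , 0.135, 0.14 ,
       0.145, 0.15 , 0.155, 0.16 , 0.165, 0.17 , 0.175, 0.18 , 0.185,
       0.19 , 0.195, 0.2  , 0.205, 0.21 , 0.215, 0.22 , 0.225, 0.23 ,
       0.235, 0.24 , 0.245, 0.25 , 0.255, 0.26 , 0.265, 0.27 , 0.275,
       0.28 , 0.285, 0.29 , 0.295]))
0.25908187937901506
[0.44927967 0.1651655  0.25909418] [0.44861644 0.1648245  0.25827538] [0.02106952 0.0254394  0.00637232]
tilt [-0.08504511 -0.00852345]
775
0.18 44 [0.425 0.153 0.177] [0.452 0.184 0.185]
0.19 59 [0.423 0.153 0.185] [0.451 0.183 0.195]
0.2 61 [0.423 0.138 0.195] [0.449 0.19  0.205]
0.21 86 [0.422 0.135 0.205] [0.451 0.194 0.215]
0.22 96 [0.424 0.139 0.215] [0.451 0.194 0.225]
0.23 105 [0.426 0.137 0.225] [0.451 0.194 0.235]
0.24 78 [0.43  0.135 0.235] [0.452 0.194 0.245]
0.25 101 [0.428 0.135 0.245] [0.456 0.194 0.255]
0.26 105 [0.428 0.135 0.255] [0.46  0.193 0.265]
0.27 40 [0.427 0.14  0.265] [0.46  0.193 0.27 ]
```

```bash
python3 - <<'E'
from h import *
S=np.load("s2.npz");P=S["P"]
m=(abs(P[...,0]-.447)<.04)&(abs(P[...,1]-.1645)<.03)&(P[...,2]>.15)&(P[...,2]<.27)
v,u=np.where(m);print(u.min(),u.max(),v.min(),v.max())
c=S["im"][170:235,250:320,::-1];cv2.imwrite("pics/s2z.png",cv2.resize(c,None,fx=9,fy=9,interpolation=cv2.INTER_CUBIC))
W=np.load("w2.npz");P=W["P"]
for uu in (300,310,322,335):print(uu,[tuple(P[v,uu].round(4)) for v in range(355,446,10)])
E
```

```text
269 296 180 221
300 [(np.float64(0.452), np.float64(0.1728), np.float64(0.2368)), (np.float64(0.4554), np.float64(0.1725), np.float64(0.2467)), (np.float64(0.4553), np.float64(0.1723), np.float64(0.2512)), (np.float64(0.4563), np.float64(0.172), np.float64(0.2567)), (np.float64(0.4546), np.float64(0.1718), np.float64(0.2586)), (np.float64(0.4516), np.float64(0.1716), np.float64(0.259)), (np.float64(0.4483), np.float64(0.1713), np.float64(0.2592)), (np.float64(0.4448), np.float64(0.1711), np.float64(0.2591)), (np.float64(0.4415), np.float64(0.1709), np.float64(0.2594)), (np.float64(0.456), np.float64(0.1709), np.float64(0.2765))]
310 [(np.float64(0.4538), np.float64(0.1696), np.float64(0.2391)), (np.float64(0.4569), np.float64(0.1696), np.float64(0.2484)), (np.float64(0.4573), np.float64(0.1694), np.float64(0.2534)), (np.float64(0.457), np.float64(0.1693), np.float64(0.2572)), (np.float64(0.4556), np.float64(0.1691), np.float64(0.2596)), (np.float64(0.452), np.float64(0.1689), np.float64(0.2592)), (np.float64(0.4488), np.float64(0.1686), np.float64(0.2594)), (np.float64(0.4468), np.fl
[... 695 characters left out ...]
8), np.float64(0.2604)), (np.float64(0.4383), np.float64(0.1644), np.float64(0.2592))]
335 [(np.float64(0.455), np.float64(0.1617), np.float64(0.2398)), (np.float64(0.4567), np.float64(0.1621), np.float64(0.2471)), (np.float64(0.4579), np.float64(0.1624), np.float64(0.2534)), (np.float64(0.4574), np.float64(0.1625), np.float64(0.257)), (np.float64(0.4568), np.float64(0.1625), np.float64(0.2602)), (np.float64(0.453), np.float64(0.1621), np.float64(0.2596)), (np.float64(0.45), np.float64(0.1618), np.float64(0.26)), (np.float64(0.447), np.float64(0.1615), np.float64(0.2605)), (np.float64(0.4418), np.float64(0.161), np.float64(0.2588)), (np.float64(0.4573), np.float64(0.163), np.float64(0.277))]
```

View pics/s2z.png

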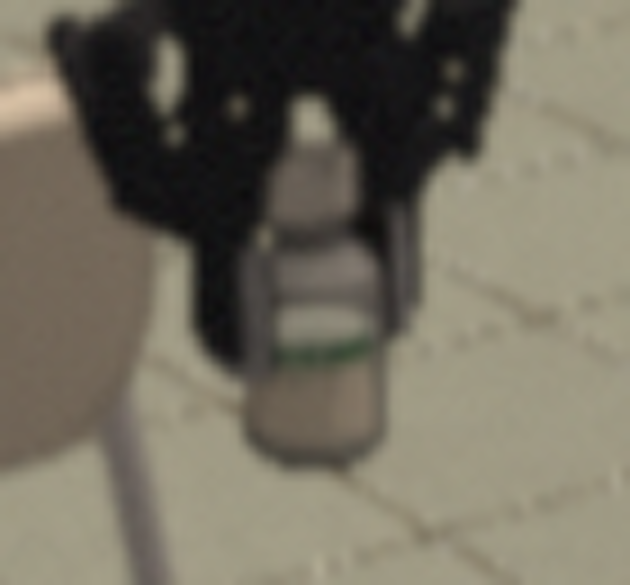

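The cap top is flat at 0.260, so the bottle is upright, its axis is at the TCP x,y within about 1 mm, and its underside is 0.0247 below the TCP. I'll carry it partway and look at the post.

Emit:
{"method": "move_arm", "body": {"motion": "0 -0.03 0 0; 0 -0.07 0 0; 0 -0.11 0 0; 0 -0.14 0 0; 0 -0.155 0 0; 0 -0.16 0 0; 0 -0.16 0 0"}}

```text
clock: 5.92
position: [0.4471, 0.0057, 0.2041]
ee_rot: [0.477, 0.522, -0.477, 0.522]
ft_force: [-0.2, -0.1, -1.6]
grip_width: 0.437
```

```bash
python3 - <<'E'
from h import *
o=get_obs();print(o["clock"],o["position"],o["ft_force"],o["grip_width"])
i=camera_info("wrist");im,d=camera("wrist");cv2.imwrite("pics/w3.png",im[...,::-1]);P=cloud("w",i,d);np.savez("w3.npz",im=im,P=P)
i=camera_info("top");im,d=camera("top");np.savez("t3.npz",im=im,P=cloud("s",i,d))
m=(abs(P[...,2]-.086)<.008)&(abs(P[...,0]-.425)<.04)&(abs(P[...,1]+.094)<.04)
v,u=np.where(m);print(len(u),u.min(),u.max(),v.min(),v.max());t=P[m];print(t.mean(0),(t.min(0)+t.max(0))/2,np.ptp(t,axis=0))
print(cv2.minEnclosingCircle(t[:,:2].astype(np.float32)))
E
```

```text
5.925 [0.44707597 0.00570829 0.20414883] [-0.22330014 -0.09227451 -1.55431409] 0.43674329243703874
1233 435 476 251 289
[ 0.42734371 -0.09313057  0.08483804] [ 0.42670619 -0.09357635  0.08409963] [0.02969885 0.0296113  0.00631562]
((0.42664819955825806, -0.09363377094268799), 0.015196721069514751)
```

View pics/w3.png

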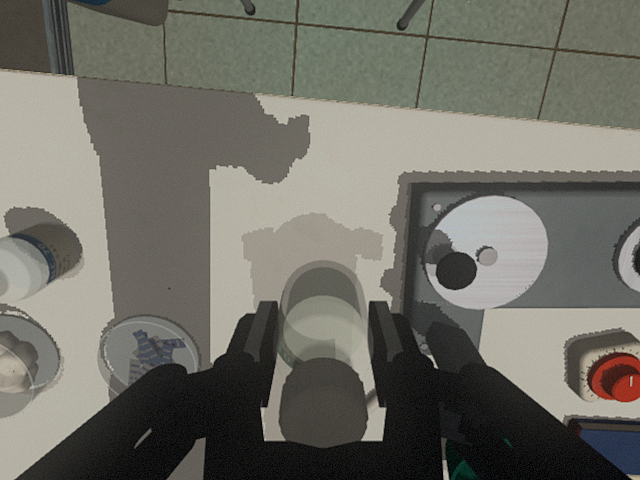

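The post is at pixel (456,271), which gives world (0.4267, −0.0934) with a 30 mm pad at 0.085. That matches the spec. I'll move over it and lower.

Emit:
{"method": "move_arm", "body": {"motion": "-0.004 -0.03 0 0; -0.01 -0.06 0 0; -0.016 -0.085 0 0; -0.0195 -0.0985 0 0; -0.0195 -0.0993 -0.03 0; -0.0195 -0.0993 -0.06 0; -0.0195 -0.0993 -0.078 0; -0.0195 -0.0993 -0.087 0; -0.0195 -0.0993 -0.087 0; -0.0195 -0.0993 -0.087 0"}}

```text
clock: 7.28
position: [0.4282, -0.0943, 0.1181]
ee_rot: [0.478, 0.521, -0.477, 0.522]
ft_force: [-0.8, -0.5, -1.4]
grip_width: 0.434
```

```bash
python3 - <<'E'
from h import *
o=get_obs();print(o["clock"],o["position"],o["ft_force"],o["grip_width"])
i=camera_info("side");im,d=camera("side");P=cloud("w",i,d)
c=im[195:275,340:440,::-1];cv2.imwrite("pics/s4.png",cv2.resize(c,None,fx=7,fy=7,interpolation=cv2.INTER_CUBIC))
i=camera_info("wrist");im,d=camera("wrist");cv2.imwrite("pics/w4.png",im[...,::-1])
E
```

```text
7.275 [ 0.42818192 -0.09432456  0.11810817] [-0.7658519  -0.49355429 -1.37557701] 0.43417067473629883
```

View pics/s4.png

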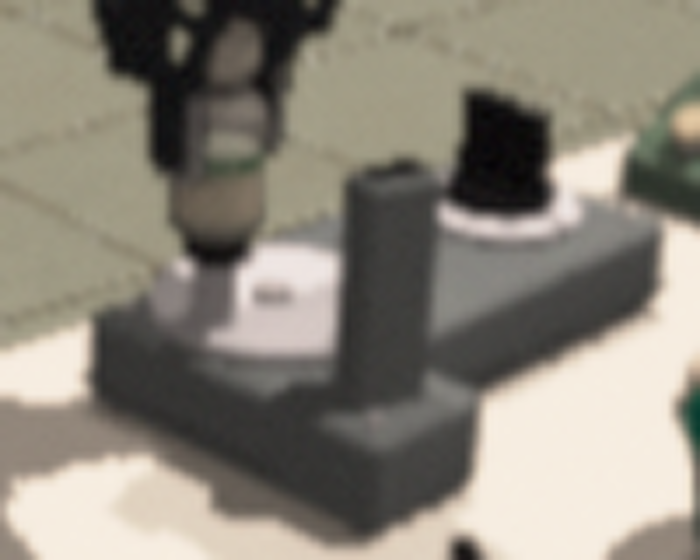

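View pics/w4.png

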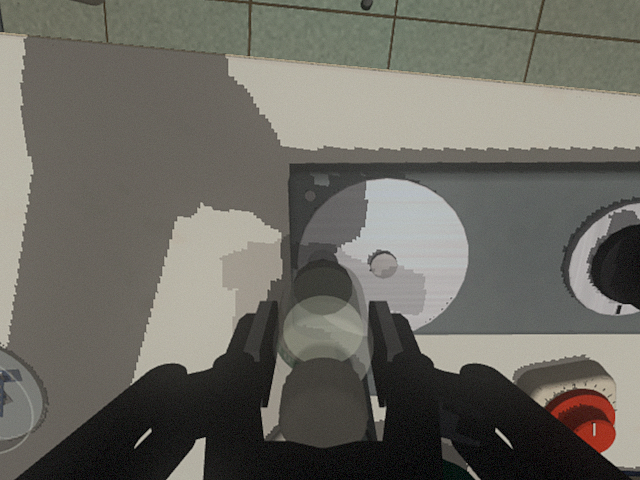

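The bottle is centred over the black pad in the side view: bottle centre at column 218 and pad at about 219 in the crop. About 7 mm remains. I'll lower gently.

Emit:
{"method": "move_arm", "body": {"motion": "0 0 -0.003 0; 0 0 -0.005 0; 0 0 -0.0065 0; 0 0 -0.007 0; 0 0 -0.007 0; 0 0 -0.007 0"}}

```text
clock: 8.12
position: [0.4277, -0.0944, 0.1107]
ee_rot: [0.478, 0.521, -0.478, 0.522]
ft_force: [-4.0, 0.6, 5.9]
grip_width: 0.437
```

There is about 7 N of contact on the post. I'll release in place.

Emit:
{"method": "move_arm", "body": {"motion": "0 0 0 0; 0 0 0 0; 0 0 0 0; 0 0 0 0; 0 0 0 0; 0 0 0 0", "grip": 0.85}}

```text
clock: 8.88
position: [0.4276, -0.0945, 0.1103]
ee_rot: [0.478, 0.521, -0.478, 0.521]
ft_force: [-0.4, 0.1, 0.2]
grip_width: 0.847
```

```bash
python3 - <<'E'
from h import *
o=get_obs();print(o["clock"],o["position"],o["ft_force"],o["grip_width"])
i=camera_info("side");im,d=camera("side")
c=im[195:275,340:440,::-1];cv2.imwrite("pics/s5.png",cv2.resize(c,None,fx=7,fy=7,interpolation=cv2.INTER_CUBIC))
i=camera_info("wrist");im,d=camera("wrist");cv2.imwrite("pics/w5.png",im[...,::-1]);P=cloud("w",i,d)
q=P[340:460,260:390].reshape(-1,3);q=q[np.isfinite(q).all(1)];t=q[abs(q[:,2]-.168)<.006];print(len(t),t.mean(0),t.min(0),t.max(0))
E
```

```text
8.875 [ 0.42756175 -0.09445786  0.11033357] [-0.35871271  0.14960166  0.21268895] 0.8473813556948072
4932 [ 0.43050706 -0.09375193  0.16649459] [ 0.41845707 -0.1068736   0.16200163] [ 0.44015587 -0.08137243  0.16864037]
```

View pics/s5.png

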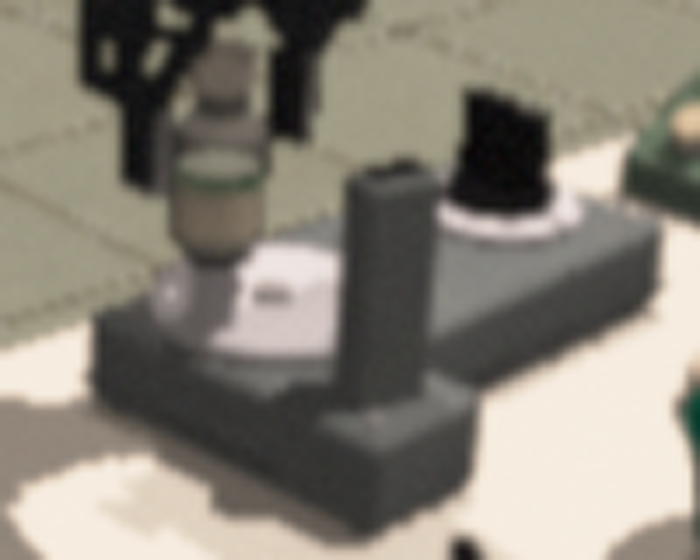

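View pics/w5.png

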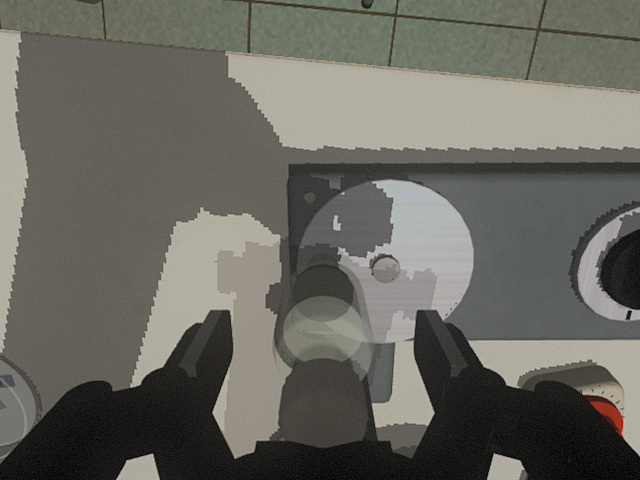

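The bottle stands released with its cap centre at about (0.427, −0.094), which is within 1 mm of the post. I'll go straight up, then across toward the knob.

Emit:
{"method": "move_arm", "body": {"motion": "0 0 0.015 0; 0 0 0.05 0; 0 0 0.1 0; 0 0 0.13 0; 0.003 -0.03 0.13 0; 0.006 -0.08 0.13 0; 0.01 -0.13 0.13 0; 0.014 -0.165 0.1 0; 0.0155 -0.178 0.08 0; 0.0155 -0.178 0.08 0"}}

```text
clock: 10.22
position: [0.4423, -0.2728, 0.1898]
ee_rot: [0.478, 0.522, -0.478, 0.52]
ft_force: [-0.8, 0.7, 0.5]
grip_width: 0.854
```

```bash
python3 - <<'E'
from h import *
o=get_obs();print(o["clock"],o["position"],R(o["ee_rot"])[:,2],o["ft_force"],o["grip_width"],o["joint_pos"])
i=camera_info("wrist");im,d=camera("wrist");cv2.imwrite("pics/w6.png",im[...,::-1]);P=cloud("w",i,d);np.savez("w6.npz",im=im,P=P)
m=(abs(P[...,2]-.098)<.006)&(abs(P[...,0]-.443)<.03)&(abs(P[...,1]+.272)<.03)
v,u=np.where(m);t=P[m];print(len(t),u.min(),u.max(),v.min(),v.max(),t.mean(0),t.min(0),t.max(0))
print(cv2.minAreaRect(t[:,:2].astype(np.float32)))
m=(abs(P[...,2]-.168)<.008)&(abs(P[...,0]-.427)<.03)&(abs(P[...,1]+.094)<.03);t=P[m];print("cap",len(t),t.min(0) if len(t) else 0,t.max(0) if len(t) else 0)
i=camera_info("top");im,d=camera("top");P=cloud("w",i,d);cv2.imwrite("pics/t6.png",cv2.resize(im[190:300,360:520,::-1],None,fx=4,fy=4))
m=(P[...,2]>.16)&(P[...,2]<.175)&(abs(P[...,0]-.425)<.03)&(abs(P[...,1]+.094)<.03);t=P[m];print("captop",len(t),t.min(0),t.max(0))
E
```

```text
10.225 [ 0.44226456 -0.272825    0.18979458] [ 0.08616908 -0.99627932 -0.00155285] [-0.82150483  0.698514    0.51626528] 0.8536632405185888 [ 0.77109302  0.15101487 -0.33347113  1.77755442  0.05184     1.22386173
 -1.06112106]
1283 313 334 211 272 [ 0.44447908 -0.27291696  0.0965644 ] [ 0.42256754 -0.28128134  0.09227219] [ 0.46436746 -0.26456904  0.09891409]
((0.44352656602859497, -0.2728073298931122), (0.04148941487073898, 0.013474738225340843), 5.4613847732543945)
cap 0 0 0
captop 119 [ 0.41369142 -0.10658384  0.1601504 ] [ 0.43681098 -0.08221503  0.17431869]
```

View pics/w6.png

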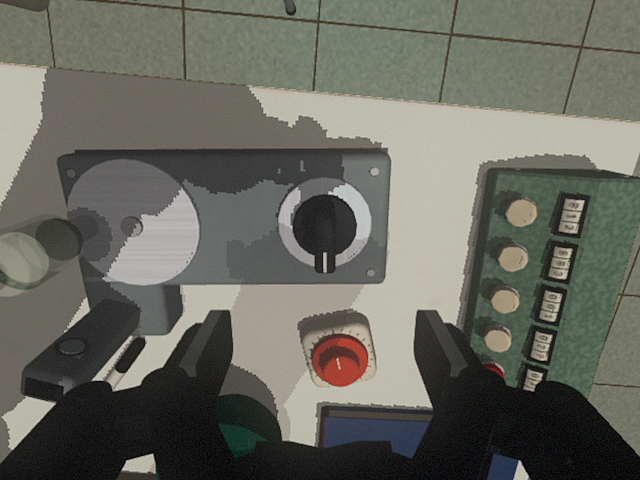

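The bar is centred at (0.4435, −0.2728), 41.5×13.5 mm, with yaw 5.5° and its top at 98 mm, all as expected. The bottle is undisturbed. I'll descend onto the bar.

Emit:
{"method": "move_arm", "body": {"motion": "0.001 0 -0.04 0.005; 0.001 0 -0.08 0.005; 0.001 0 -0.105 0.005; 0.001 0 -0.118 0.005; 0.001 0 -0.123 0.005; 0.001 0 -0.123 0.005; 0.001 0 -0.123 0.005"}}

```text
clock: 11.2
position: [0.4447, -0.2727, 0.0684]
ee_rot: [0.476, 0.522, -0.476, 0.523]
ft_force: [0.1, 0.3, 0.2]
grip_width: 0.848
```

Emit:
{"method": "move_arm", "body": {"motion": "0 0 0 0; 0 0 0 0; 0 0 0 0; 0 0 0 0; 0 0 0 0; 0 0 0 0; 0 0 0 0; 0 0 0 0; 0 0 0 0; 0 0 0 0", "grip": 0, "force": 70}}

```text
clock: 12.45
position: [0.4442, -0.2733, 0.0677]
ee_rot: [0.476, 0.522, -0.477, 0.523]
ft_force: [-0.4, -5.5, 2.7]
grip_width: 0.15
```

```bash
python3 - <<'E'
from h import *
o=get_obs();z=R(o["ee_rot"])[:,2];print(o["clock"],o["position"],np.arctan2(z[1],z[0]),o["ft_force"],o["torque"],o["grip_width"]*85)
E
```

```text
12.45 [ 0.44420447 -0.27330725  0.0676996 ] -1.4786142478505666 [-0.37412056 -5.47698176  2.7131272 ] [-1.00542568  0.06246934 -0.05071001] 12.774867105809665
```

The bar is gripped. I'll turn clockwise slowly (negative spin).

Emit:
{"method": "move_arm", "body": {"motion": "0 0 0 -0.03; 0 0 0 -0.08; 0 0 0 -0.13; 0 0 0 -0.18; 0 0 0 -0.23; 0 0 0 -0.28; 0 0 0 -0.33; 0 0 0 -0.38; 0 0 0 -0.42; 0 0 0 -0.42"}}

```text
clock: 13.7
position: [0.4442, -0.2738, 0.0677]
ee_rot: [-0.575, -0.411, 0.575, -0.412]
ft_force: [1.2, -7.8, 1.3]
grip_width: 0.15
```

```bash
cat > k.py <<'E'
from h import *
import sys
o=get_obs();z=R(o["ee_rot"])[:,2];print(o["clock"],o["position"],np.arctan2(z[1],z[0])+1.4786,o["ft_force"],o["torque"],o["grip_width"]*85,o["joint_pos"][6])
i=camera_info("top");im,d=camera("top");P=cloud("w",i,d);cv2.imwrite("pics/"+sys.argv[1],cv2.resize(im[190:300,360:520,::-1],None,fx=5,fy=5,interpolation=cv2.INTER_CUBIC))
m=(P[...,2]>.16)&(P[...,2]<.178)&(abs(P[...,0]-.40)<.05)&(P[...,1]>-.17)&(P[...,1]<-.06);t=P[m];c=(t.min(0)+t.max(0))/2+[.002,.001,0];print("captop",len(t),c,np.ptp(t,axis=0))
ax=np.array([.4435,-.2728])+145/180*(np.array([.4267,-.0934])-[.4435,-.2728]);r=c[:2]-ax;a0=np.arctan2(-.0934-ax[1],.4267-ax[0]);print("radius",np.linalg.norm(r),"angle",np.arctan2(r[1],r[0])-a0)
E
python3 k.py t7.png
```

```text
13.7 [ 0.44421107 -0.27380928  0.06769016] -0.4208175458384624 [ 1.15440561 -7.84114499  1.33347499] [-1.46490966 -0.00327602  0.11069378] 12.780651877893098 -1.5071915536221534
captop 123 [ 0.41401422 -0.09736337  0.16703356] [0.02491714 0.02375576 0.01380159]
radius 0.034792596751259404 angle 0.38293482525896105
```

View pics/t7.png

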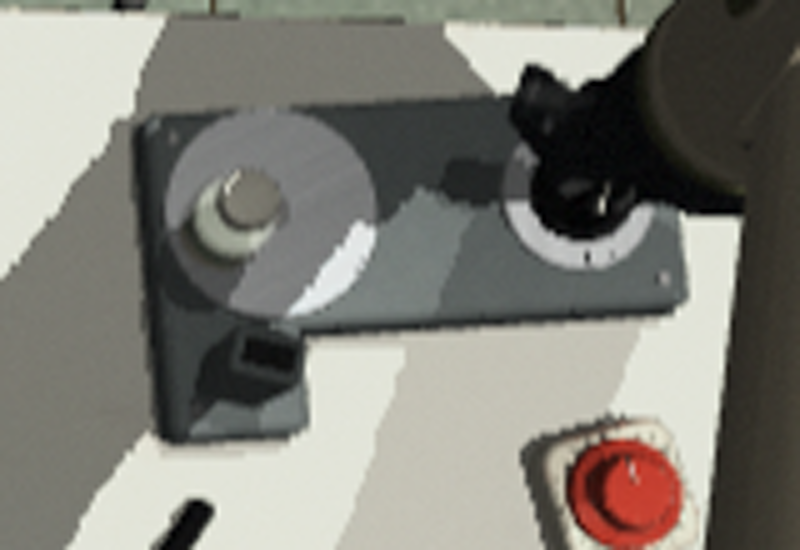

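The bottle is riding with the carousel at radius 34.8 mm, turned about 0.38–0.42 rad (first click). I'll continue.

Emit:
{"method": "move_arm", "body": {"motion": "0 0 0 -0.03; 0 0 0 -0.08; 0 0 0 -0.13; 0 0 0 -0.18; 0 0 0 -0.23; 0 0 0 -0.28; 0 0 0 -0.33; 0 0 0 -0.38; 0 0 0 -0.42; 0 0 0 -0.42"}}

```text
clock: 15.0
position: [0.444, -0.2743, 0.0677]
ee_rot: [-0.648, -0.282, 0.648, -0.283]
ft_force: [0.3, -9.4, 0.3]
grip_width: 0.151
```

```bash
python3 k.py t8.png
```

```text
15.0 [ 0.4439862  -0.27427383  0.0676964 ] -0.8411400887070346 [ 0.26307456 -9.39659529  0.3384048 ] [-1.85282719  0.08151645  0.11255406] 12.809141190404482 -1.911710967032128
captop 123 [ 0.40210372 -0.10749189  0.16783576] [0.02411543 0.02462421 0.01559552]
radius 0.0347653234266466 angle 0.836355763949342
```

Emit:
{"method": "move_arm", "body": {"motion": "0 0 0 -0.03; 0 0 0 -0.08; 0 0 0 -0.13; 0 0 0 -0.18; 0 0 0 -0.23; 0 0 0 -0.28; 0 0 0 -0.33; 0 0 0 -0.38; 0 0 0 -0.415; 0 0 0 -0.415"}}

```text
clock: 16.3
position: [0.4436, -0.2747, 0.0677]
ee_rot: [-0.692, -0.142, 0.693, -0.144]
ft_force: [-2.8, -10.5, 2.8]
grip_width: 0.152
```

```bash
python3 k.py t9.png
```

```text
16.3 [ 0.44360756 -0.27466247  0.06770262] -1.2565525737603742 [ -2.80039795 -10.53509697   2.81679088] [-2.07584656  0.39302872  0.1183098 ] 12.890393893692208 -2.311894075850156
captop 123 [ 0.39612566 -0.12052069  0.16707094] [0.02406218 0.02490258 0.01335127]
radius 0.034719911954261724 angle 1.251938364626145
```

View pics/t9.png

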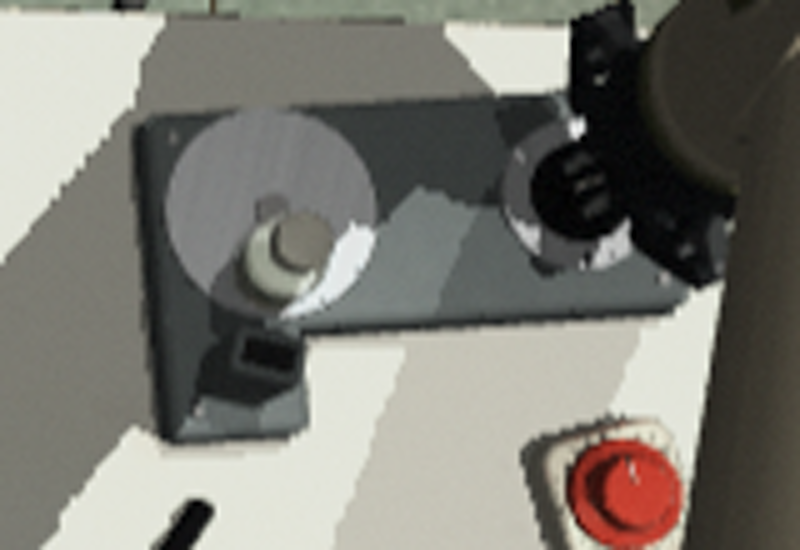

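The bottle stands in front of the reader at radius 34.7 mm, and the carousel has turned 1.252 rad (target 1.257). I'll settle for half a second, check once more and hand in.

Emit:
{"method": "move_arm", "body": {"motion": "0 0 0 0; 0 0 0 0; 0 0 0 0; 0 0 0 0"}}

```text
clock: 16.85
position: [0.4436, -0.2746, 0.0677]
ee_rot: [-0.692, -0.142, 0.693, -0.144]
ft_force: [-1.6, -9.2, 1.9]
grip_width: 0.152
```

```bash
python3 k.py t10.png; python3 -c "
from workcell import hand_in;print(hand_in())"
```

```text
16.85 [ 0.44360332 -0.27463927  0.06767779] -1.25603604387366 [-1.55714743 -9.17392272  1.94938443] [-2.10827229  0.38035743  0.10271334] 12.904021192989564 -2.3113860143239378
captop 122 [ 0.3960428  -0.11982887  0.1674279 ] [0.02394815 0.02453585 0.01428041]
radius 0.03496150119483623 angle 1.2331799383386077
the job is handed in; nothing more can be done
None
```

I set the short bottle down on the post and let go. I then gripped the knob bar, turned it clockwise to the third click, and handed the job in while still holding it there, at 16.9 s on the clock.

- **Bottle placement:** after release, its cap centre was within about 1 mm of the post centre, with the knob still at rest.
- **Knob angle:** the tool had turned 1.256 rad at the last check. The carousel angle from the top camera read 1.25 and then 1.23 rad, against the 1.257 rad target. The two differ by at most 0.02 rad, which is within the camera's roughly 1 mm noise.
- **Bottle after the turn:** it was standing 35.0 mm from the carousel axis (35 expected), with its cap top at the height it should have on the post.
- **Grip:** the gripper was set to 70 N, with the opening at 12.9 mm on the 14 mm bar. A side force of about 9 N remained at the wrist, because the tool sat about 1–2 mm off the knob's axis.
- **Other bottles and cup:** the arm stayed clear of them, but I did not measure them again at the end.

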